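# Make up two high-voltage test kits

## Task

Make up the two kits on the bench: in the long narrow tray, lay the longest of the three brown tube resistors that lie between the trays in the large compartment and stand the capacitor can upright in the small one; in the broad tray, lay the shortest resistor in the smaller compartment, put the round black base flat in the larger one, and only after that stand the ribbed white insulator upright on the middle of the base. Each part lies or stands fully on its compartment's floor, not on a rim, and is set down, not dropped. Leave the middle-sized resistor, the panel meter and the transformer where they are.

Things in the scene. Friction and masses are not known exactly. Their poses are not given: they have to be found in the camera images.
- long_tray: Long narrow white tray, 230 (x) x 120 (y) mm outside. A rib across it parts a large compartment (x from -111 to +34 mm, middle at x = -38, y = 0; 145 x 112 mm) from a small one at its +x end (x from +38 to +111 mm, middle at x = +74, y = 0; 73 x 112 mm). Fixed. Origin at the centre of the underside, z up. Walls and rib 4 mm thick, floor 4 mm thick, rim and rib 12 mm above the bench (8 mm above the floor).
- broad_tray: Broad white tray, 160 (x) x 190 (y) mm outside. A rib along x parts a smaller compartment on its -y side (y from -91 to -21 mm, middle at x = 0, y = -56; 152 x 70 mm) from a larger one on its +y side (y from -17 to +91 mm, middle at x = 0, y = +37; 152 x 108 mm). Fixed. Origin at the centre of the underside, z up. Walls and rib 4 mm thick, floor 4 mm thick, rim and rib 12 mm above the bench (8 mm above the floor).
- long_resistor: The longest of three brown ceramic tube resistors, lying on the bench: tube 16 mm in diameter with a square steel lug, 18 x 18 x 10 mm, at each end; 110 mm long over the lugs. Origin at the middle of the tube, 9 mm above what it lies on; x runs along the tube.
- short_resistor: The shortest of three brown ceramic tube resistors, lying on the bench: tube 16 mm in diameter with a square steel lug, 18 x 18 x 10 mm, at each end; 50 mm long over the lugs. Origin at the middle of the tube, 9 mm above what it lies on; x runs along the tube.
- medium_resistor: The middle-sized of three brown ceramic tube resistors, lying on the bench: tube 16 mm in diameter with a square steel lug, 18 x 18 x 10 mm, at each end; 80 mm long over the lugs. Origin at the middle of the tube, 9 mm above what it lies on; x runs along the tube. Stays where it is.
- capacitor: Upright capacitor can in a black sleeve with a bare aluminium top, 40 mm in diameter, 50 mm high, with two brass terminals 4 mm high on top. Origin at the centre of the underside, z up.
- stand_base: Round black base, a flat disc 56 mm in diameter and 14 mm high, top flat. Origin at the centre of the underside, z up.
- insulator: Upright white ceramic post insulator, 60 mm high: foot 38 mm in diameter and 10 mm high, above it ribs 30 mm in diameter, and from 40 to 58 mm a plain head 30 mm in diameter with a brass stud 2 mm high. Origin at the centre of the underside, z up.
- panel_meter: Panel meter lying on its back, dial up, black with a white face, 75 x 90 x 40 mm, loose. Origin at the centre of the underside. Stays where it is.
- transformer: Black potted transformer block, 60 x 64 x 46 mm, with a round boss on top, loose. Origin at the centre of the underside. Stays where it is.

How it is judged (in metres and radians):
On the way, in this order (a step that is already met when the one before it is completed fails the run):
1. the base lies flat in the larger compartment of the broad tray, let go, and the insulator is not yet on it (x of stand_base in the frame of broad_tray between -0.05 and 0.05 m and y of stand_base in the frame of broad_tray between 0.009 and 0.065 m and z of stand_base in the frame of broad_tray between 0.001 and 0.007 m and angle between stand_base's own z axis and vertical below 0.06 rad and linear speed of stand_base below 0.02 m/s and contact force between stand_base and the fingers below 0.1 N and horizontal distance between insulator and stand_base above 0.05 m), for 0.2 s.
2. the insulator stands upright on the middle of the base, let go (horizontal distance between insulator and stand_base below 0.008 m and z of insulator in the frame of stand_base between 0.011 and 0.017 m and angle between insulator's own z axis and vertical below 0.06 rad and linear speed of insulator below 0.02 m/s and contact force between insulator and the fingers below 0.1 N), for 0.2 s.
At the end, for the whole second after the job is handed in: Longest resistor and capacitor, shortest resistor and base each rest on the floor of their compartment, flat or upright within 3 degrees; the insulator stands on the base, centred within 8 mm; all at rest; middle-sized resistor, meter and transformer within 20 mm of their start (x of long_resistor in the frame of long_tray between -0.06 and -0.017 m and y of long_resistor in the frame of long_tray between -0.05 and 0.05 m and z of long_resistor in the frame of long_tray between 0.009 and 0.0165 m and angle between long_resistor's own x axis and vertical between 1.52 and 1.62 rad and x of capacitor in the frame of long_tray between 0.056 and 0.093 m and y of capacitor in the frame of long_tray between -0.038 and 0.038 m and z of capacitor in the frame of long_tray between 0.001 and 0.007 m and angle between each of capacitor, stand_base, insulator's own z axis and vertical below 0.06 rad and x of short_resistor in the frame of broad_tray between -0.07 and 0.07 m and y of short_resistor in the frame of broad_tray between -0.085 and -0.027 m and z of short_resistor in the frame of broad_tray between 0.009 and 0.0165 m and angle between short_resistor's own x axis and vertical between 1.52 and 1.62 rad and x of stand_base in the frame of broad_tray between -0.05 and 0.05 m and y of stand_base in the frame of broad_tray between 0.009 and 0.065 m and z of stand_base in the frame of broad_tray between 0.001 and 0.007 m and horizontal distance between insulator and stand_base below 0.008 m and z of insulator in the frame of stand_base between 0.011 and 0.017 m and linear speed of each of long_resistor, short_resistor, capacitor, stand_base, insulator below 0.02 m/s and distance of each of medium_resistor, panel_meter, transformer from where it was at the start of the episode below 0.02 m); the robot touches nothing.
It fails at once if the middle-sized resistor, the panel meter or the transformer is moved by more than 20 mm (distance of any of medium_resistor, panel_meter, transformer from where it was at the start of the episode above 0.02 m).
It fails at once if a part is dropped (falls free faster than 0.7 m/s, as from 25 mm or more) ((linear speed of long_resistor above 0.7 m/s and contact force between long_resistor and the fingers below 0.1 N) or (linear speed of short_resistor above 0.7 m/s and contact force between short_resistor and the fingers below 0.1 N) or (linear speed of capacitor above 0.7 m/s and contact force between capacitor and the fingers below 0.1 N) or (linear speed of stand_base above 0.7 m/s and contact force between stand_base and the fingers below 0.1 N) or (linear speed of insulator above 0.7 m/s and contact force between insulator and the fingers below 0.1 N)).
It also fails if it takes over 120 s, if anything falls off the work surface, if the arm or the gripper's body presses on something with over 40 N, if the wrist force passes 120 N, or if a joint passes its speed limit or range.

## Robot

A 6-joint arm with a two-finger parallel gripper is mounted at the origin on the work surface. World frame = base frame: x ahead of the robot, y to its left, z up, the work surface at z = 0. Lengths are in m, angles in degrees, forces in N, time in s.
With the tool pointing down it reaches from about 0.3 to 0.75 m from the base axis. Payload 8.5 kg.
Tool frame: the origin (TCP) lies on the centre line of the jaws, within the pads' length; the fingertips stand 17 mm ahead of it and the grasp point (between the pads) lies 2 mm behind it (env.tcp_to_tips is the distance from the TCP to the fingertips, in m); z points along the fingers, y is the line along which they close (so a half turn about z gives the same grasp; the last joint's range is limited). The gripper opens to 85 mm and grips with 20 to 120 N. Pads are 22 mm wide; open, the fingers measure 114 mm over their backs; the gripper's body (76 mm by 85 mm) begins 54 mm behind the grasp point. The pads swing forward as they close: fully open they stand 13 mm farther back than shut.
Start: joints at [-79.257, 21.807, 74.336, -0, 83.858, -12.336], TCP at [0.216, -0.506, 0.248] pointing down, gripper open.
Joint ranges: [-178.18, 178.18], [-50.72, 133.34], [12.68, 142.11], [-81.47, 261.47], [9.98, 163.14], [-165.26, 165.26]. Speed limits (degrees/s): [136.94, 136.94, 180, 180, 180, 180].

## Interface

Orientations are given as a 3x3 rotation matrix whose columns are the frame's x, y, z axes.
In Python, from rig import env gives the robot as it stands. The module is installed in compiled form; this text tells all that it offers.
- The arm moves only by the shell command python3 -m pendant 'ROWS' [FORCE]. ROWS is JSON, a list of rows, each a list of 7 numbers: the opening, from 0 (shut) to 1 (fully open), then the shift along the tool's x, y, z in m, then the turn, a rotation vector about the tool's x, y, z in rad. A call has 1 to 5 rows; each row is the pose to reach, as a shift and turn from the pose commanded when the call began, along the tool's axes at that moment; what a row does not reach only later rows make up. A row lasts 1/8 s, in which the tool goes at most 62.5 mm and 10.7 degrees, less where a joint would pass 70% of its speed; a pose out of reach is approached as far as the arm can. A call with a gripper value outside its range is refused whole. The fingers move at their own pace and stop on an object; FORCE is the grip in N (left out, the last holds). Time passes only in rows, so rows that repeat a pose let the fingers close. It gives the time, the measured TCP pose, the force, the opening and the grip force at its end, in the units of the state.
- env.observe(): the state, without advancing time (a new reading comes with each control period).
- env.get_image(name): name is "scene" or "top" or "wrist"; returns a dict with "image" (400x640x3 uint8, blue, green, red), "fx", "fy", "cx", "cy" (pixels), "pose" (4x4, takes a point from camera to world coordinates). Camera axes: x right, y up, looking along -z (the intrinsics and any distortion apply to the point x, -y, -z); pixel columns grow to the right and rows downward; lengths in m; the calibration is good to about 2 mm. A picture is of the moment at which its call begins. There is no depth.
- env.close_job(): hands the job in; it is judged then, once.
Trained networks look in the newest picture that a camera, given by its name, has taken for a name from the list of things; names that differ only in an ending like _2 or _b are one class to them, and where a whole thing is asked for, a point or a joint stands for the part that bears it (a point fixed in the world has none). Each returns a list of dicts, best first, with "conf" (0 to 1); they miss things now and then, are a little off and sometimes report something else, mostly with a low value. They report only what shows in the picture. A call takes as long as a camera call.
- env.find_in(camera, thing): "bbox" ([centre column, centre row, width, height] in pixels, round what is visible of it).
- env.trace(camera, thing): "mask" (400x640 bool, what is visible of it) and "bbox" ([centre column, centre row, width, height] in pixels, round what is visible of it).
- env.tip_of(camera, thing): "centre" ([column, row] in pixels: a listed point, or the origin of a listed thing).
The state is a dict: "time_s": time; "q": joint angles; "qvel": joint speeds; "joint_efforts": joint torques, N m; "position": TCP position; "tool_rot": TCP orientation; "ft_force": force on the tool from outside, world axes, zero at the start; "wrist_torque": the same for the moment, N m; "grip_width": finger opening in m; "gripper_force": force on a finger pad.
Only numpy, scipy, OpenCV 4.12 (cv2) and the standard library are available. Lean on these libraries where they do the work, as an engineer would, in place of code of your own. Each camera call takes 0.05 s, during which the arm holds its last target. There are 200 camera calls.

## Working session

There is one attempt and no reset: what is moved stays moved. The work goes in short steps, Python scripts to look and compute and a shell command to move; the robot and the scene stay as the last step left them, time stands still between calls to the robot, and variables do not carry over. Pictures are saved under pics/ and viewed, at most 14 in all, crops included, and the job is handed in when it is done.

```bash
mkdir -p pics; python3 - <<'E'
from rig import env
import cv2
for n in("top","scene"):
    d=env.get_image(n); cv2.imwrite(f"pics/{n}0.png",d["image"]); print(n,d["fx"],d["cx"],d["cy"],d["pose"].round(3).tolist(),[k for k in d])
s=env.observe(); print(s["position"],s["tool_rot"],s["time_s"],env.tcp_to_tips)
E
```

```text
top 476.2862670277134 317.76391828201696 199.59111607264546 [[-0.008, 0.981, -0.194, 0.417], [-1.0, -0.009, -0.008, 0.008], [-0.01, 0.194, 0.981, 1.019], [0.0, 0.0, 0.0, 1.0]] ['image', 'fx', 'fy', 'cx', 'cy', 'pose']
scene 406.13709967925644 322.7223672377786 200.691122804654 [[0.511, -0.472, 0.718, 1.314], [0.859, 0.298, -0.416, -0.414], [-0.018, 0.83, 0.558, 0.569], [0.0, 0.0, 0.0, 1.0]] ['image', 'fx', 'fy', 'cx', 'cy', 'pose']
[ 0.21554313 -0.50575858  0.24777946] [[ 9.19957329e-01  3.92018415e-01 -2.75172770e-04]
 [ 3.92018440e-01 -9.19956515e-01  1.24620170e-03]
 [ 2.35387033e-04 -1.25432519e-03 -9.99999186e-01]] 0.1 0.017
```

View pics/top0.png

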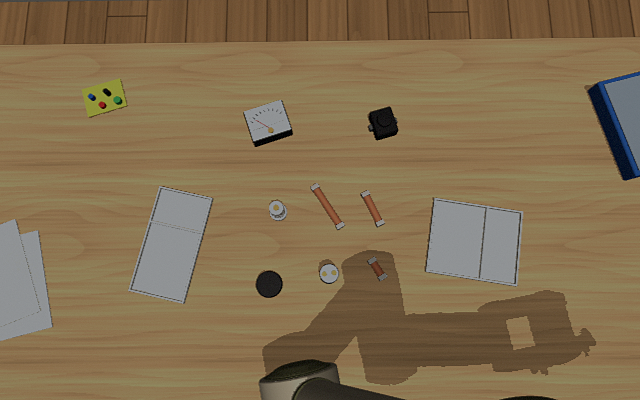

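View pics/scene0.png

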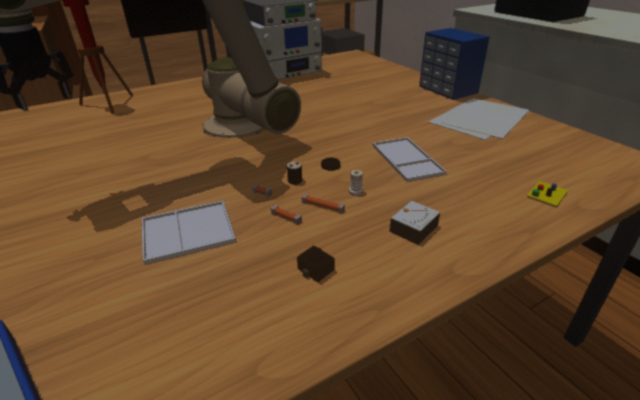

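```bash
cat > h.py <<'E'
from rig import env
import numpy as np, cv2, json
from scipy.optimize import least_squares
def box(a,b,z0,z1): return [(x,y,z) for x in(-a/2,a/2) for y in(-b/2,b/2) for z in(z0,z1)]
def cyl(d,z0,z1): return [(d/2*np.cos(t),d/2*np.sin(t),z) for t in np.linspace(0,2*np.pi,48) for z in(z0,z1)]
def res(L): return box(L,.018,0,.018)
M={"long_tray":box(.23,.12,0,.012),"broad_tray":box(.16,.19,0,.012),"long_resistor":res(.11),"short_resistor":res(.05),"medium_resistor":res(.08),
"capacitor":cyl(.04,0,.05),"stand_base":cyl(.056,0,.014),"insulator":cyl(.038,0,.01)+cyl(.03,.01,.058)+cyl(.008,.058,.06)}
R0={"capacitor","stand_base","insulator"}
def proj(c,P):
    T=np.linalg.inv(c["pose"]); p=P@T[:3,:3].T+T[:3,3]
    return np.c_[c["cx"]+c["fx"]*p[:,0]/-p[:,2], c["cy"]+c["fy"]*-p[:,1]/-p[:,2]]
def unproj(c,uv,z):
    d=c["pose"][:3,:3]@np.array([(uv[0]-c["cx"])/c["fx"],-(uv[1]-c["cy"])/c["fy"],-1]); o=c["pose"][:3,3]
    return o+d*(z-o[2])/d[2]
A=np.linspace(0,2*np.pi,32,endpoint=False); D=np.c_[np.cos(A),np.sin(A)]
def place(n,p,z=0):
    P=np.array(M[n]); c,s=np.cos(p[2]),np.sin(p[2])
    return np.c_[p[0]+c*P[:,0]-s*P[:,1],p[1]+s*P[:,0]+c*P[:,1],P[:,2]+z]
def mask(cam,n,k=0):
    r=env.trace(cam,n)
    return [(x["conf"],x["mask"],x["bbox"]) for x in r]
def fit(n,views,z=0,x0=None):
    """views: list of (cam dict, mask). returns x,y,yaw, rms px"""
    S=[]
    for c,m in views:
        v,u=np.nonzero(m); S.append((np.c_[u,v]@D.T).max(0)+.5*np.abs(D).sum(1)*.7)
    def f(p): return np.concatenate([(proj(c,place(n,p,z))@D.T).max(0)-s for (c,_),s in zip(views,S)])
    c,m=views[0]; v,u=np.nonzero(m); g=unproj(c,(u.mean(),v.mean()),z+.01)
    best=None
    for y in ([0] if n in R0 else np.radians([-75,-45,-15,15,45,75])):
        if x0 is not None: y=x0[2]
        r=least_squares(f,[g[0],g[1],y],loss="soft_l1",x_scale=[.01,.01,.1])
        if best is None or r.cost<best.cost: best=r
    return best.x,np.sqrt(np.mean(f(best.x)**2))
E
python3 - <<'E'
from h import *
C={k:env.get_image(k) for k in("top","scene")}
W={}
for n in M:
    V=[];o=[]
    for k in C:
        r=mask(k,n); 
        o.append([(round(x[0],2),[int(b) for b in x[2]]) for x in r[:3]])
        if r: V.append((C[k],r[0][1]))
    f=[fit(n,[v]) for v in V]+([fit(n,V)] if len(V)>1 else [])
    print(n,o)
    for p,e in f: print("   ",(p[:2]*1000).round(1),np.degrees(p[2]).round(1),e.round(2))
E
```

```text
long_tray [[(0.59, [171, 245, 85, 120])], [(0.93, [410, 160, 77, 45])]]
    [525.6 330. ] -13.3 0.61
    [521.4 333.4] -14.2 0.38
    [525.1 330.2] -13.6 0.67
broad_tray [[(0.69, [474, 241, 94, 91])], [(0.61, [188, 231, 89, 60])]]
    [ 525.4 -313.2] -9.3 0.71
    [ 519.  -313.8] -9.7 0.97
    [ 524.3 -313.3] -9.5 1.09
long_resistor [[(0.9, [325, 206, 31, 43])], [(0.67, [412, 223, 51, 42]), (0.54, [322, 204, 41, 19])]]
    [603.1  -2.8] 32.3 0.73
    [777.6 133.6] -115.1 6.36
    [607.8   3. ] 32.8 45.13
short_resistor [[(0.77, [375, 270, 18, 27])], [(0.46, [262, 191, 21, 14])]]
    [ 468.8 -104.9] 31.5 0.53
    [ 465.7 -105.1] 29.0 0.3
    [ 468.2 -105.2] -149.2 0.55
medium_resistor [[(0.54, [373, 206, 22, 35]), (0.51, [268, 124, 44, 47])], [(0.55, [285, 216, 31, 16])]]
    [598.6 -98.7] 25.5 0.64
    [593.7 -99.7] 20.9 1.08
    [597.7 -99.1] 24.4 1.1
capacitor [[(0.61, [328, 272, 17, 14]), (0.28, [377, 269, 15, 24])], [(0.65, [292, 171, 16, 26])]]
    [458.6  -3.6] 16.2 0.28
    [455.   -3.3] 70.6 0.92
    [458.2  -3.8] 16.5 0.8
stand_base [[(0.8, [265, 282, 25, 27])], [(0.5, [321, 202, 37, 19]), (0.46, [330, 161, 20, 12])]]
    [439.1 120.9] 2.6 0.37
    [603.7   1.2] -104.2 6.95
    [439.7 119.8] -17.2 20.78
insulator [[(0.56, [277, 209, 25, 15])], [(0.84, [355, 181, 16, 24]), (0.21, [187, 230, 93, 59])]]
    [591.9 102.9] 14.8 0.37
    [589.4 102.9] -1.9 0.18
    [591.3 102.6] 8.2 0.41
```

```bash
cat >> h.py <<'E'
from scipy.spatial.transform import Rotation as Ro
def go(x,y,z,yaw):
    """shift, turn to tool-down pose (m, deg); yaw of tool x taken mod 180 nearest"""
    s=env.observe(); R=np.array(s["tool_rot"]); y0=np.degrees(np.arctan2(R[1,0],R[0,0]))
    yaw=y0+(yaw-y0+90)%180-90; a=np.radians(yaw)
    T=np.array([[np.cos(a),np.sin(a),0],[np.sin(a),-np.cos(a),0],[0,0,-1]])
    print("shift",(R.T@(np.array([x,y,z])-s["position"])).round(4).tolist(),"turn",Ro.from_matrix(R.T@T).as_rotvec().round(3).tolist(),"yaw",round(y0,1),"->",round(yaw,1),"at",np.round(s["position"],4).tolist(),"t",s["time_s"],"q",np.round(s["q"]).tolist())
E
python3 -c "
from h import *
go(.44,.12,.25,80.5)"
```

```text
shift [0.4518, -0.4879, -0.0017] turn [-0.0, -0.0, -1.002] yaw 23.1 -> 80.5 at [0.2156, -0.506, 0.2483] t 1.0 q [-79.0, 22.0, 74.0, 0.0, 84.0, -12.0]
```

```bash
R='[1,0.452,-0.488,0,0,0,-1.0]'; python3 -m pendant '[[1,0.452,-0.488,0,0,0,-1.0],[1,0.452,-0.488,0,0,0,-1.0],[1,0.452,-0.488,0,0,0,-1.0],[1,0.452,-0.488,0,0,0,-1.0],[1,0.452,-0.488,0,0,0,-1.0]]' 40; python3 -c "
from h import *
go(.44,.12,.25,80.5)"
```

```text
time_s: 1.62
position: [0.3213, -0.21, 0.2485]
tool_rot: [[0.223, 0.975, 0.001], [0.975, -0.223, -0.0], [-0.0, 0.001, -1.0]]
ft_force: [0.8, -0.4, -0.1]
grip_width: 0.0857
gripper_force: 0.0
shift [0.3481, 0.042, -0.0016] turn [0.001, 0.0, -0.059] yaw 77.1 -> 80.5 at [0.3213, -0.21, 0.2485] t 1.625 q [-51.0, 5.0, 98.0, 0.0, 77.0, -38.0]
```

```bash
python3 -m pendant '[[1,0.345,0.04,0,0,0,-0.06],[1,0.345,0.04,0,0,0,-0.06],[1,0.345,0.04,0,0,0,-0.06],[1,0.345,0.04,0,0,0,-0.06],[1,0.345,0.04,0,0,0,-0.06]]'; python3 - <<'E'
from h import *
c=env.get_image("wrist"); cv2.imwrite("pics/w1.png",c["image"]); print(c["fx"],c["pose"].round(3).tolist())
r=mask("wrist","stand_base"); print([(x[0],x[2]) for x in r]); print(fit("stand_base",[(c,r[0][1])]))
go(.44,.12,.25,80.5)
E
```

```text
time_s: 2.25
position: [0.4274, 0.0843, 0.2486]
tool_rot: [[0.17, 0.986, 0.001], [0.986, -0.17, -0.0], [-0.0, 0.001, -1.0]]
ft_force: [0.4, -1.1, -0.1]
grip_width: 0.0856
gripper_force: 0.0
287.64145560564407 [[0.986, 0.161, 0.052, 0.441], [-0.169, 0.933, 0.317, 0.167], [0.002, -0.321, 0.947, 0.373], [0.0, 0.0, 0.0, 1.0]]
[(0.93, [324.2, 143.3, 46.0, 43.6]), (0.45, [355.0, 235.5, 34.4, 45.0])]
(array([ 0.43863232,  0.12072186, -0.07510991]), np.float64(0.4363727060560505))
shift [0.0346, 0.0069, -0.0017] turn [0.0, -0.001, 0.003] yaw 80.7 -> 80.5 at [0.4276, 0.087, 0.2483] t 2.35 q [-4.0, 10.0, 91.0, 0.0, 79.0, 5.0]
```

View pics/w1.png

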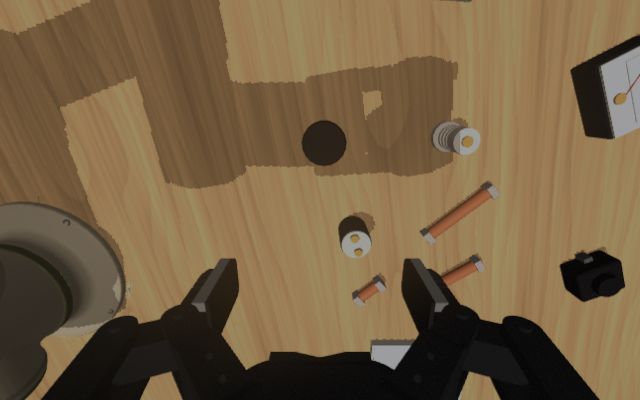

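```bash
python3 - <<'E'
from h import *
go(.4387,.1207,.06,80.5)
c=env.get_image("wrist")
for n in("insulator","capacitor"):
    r=mask("wrist",n); print(n,[(x[0],x[2]) for x in r]); print(fit(n,[(c,r[0][1])]))
E
```

```text
shift [0.0348, 0.0054, 0.1883] turn [0.0, -0.001, 0.003] yaw 80.7 -> 80.5 at [0.4276, 0.087, 0.2483] t 2.35 q [-4.0, 10.0, 91.0, 0.0, 79.0, 5.0]
insulator [(0.63, [455.5, 141.9, 48.4, 34.6])]
(array([0.59157047, 0.10308348, 0.21449732]), np.float64(0.7630844309239657))
capacitor [(0.71, [355.4, 238.5, 34.3, 42.8])]
(array([ 0.45812248, -0.00295911,  0.23622559]), np.float64(0.5915816296970077))
```

Consistent to about 1 mm. Down to the base.

```bash
python3 -m pendant '[[1,0.035,0.0054,0.05,0,0,0],[1,0.035,0.0054,0.11,0,0,0],[1,0.035,0.0054,0.17,0,0,0],[1,0.035,0.0054,0.188,0,0,0],[1,0.035,0.0054,0.188,0,0,0]]'; python3 -c "
from h import *
go(.4387,.1207,.02,80.5)"
```

```text
time_s: 3.12
position: [0.438, 0.1142, 0.0596]
tool_rot: [[0.172, 0.985, -0.003], [0.985, -0.172, -0.0], [-0.001, -0.003, -1.0]]
ft_force: [0.2, -0.5, 0.9]
grip_width: 0.0855
gripper_force: 0.0
shift [0.0066, -0.0003, 0.0396] turn [-0.003, 0.001, -0.008] yaw 80.1 -> 80.5 at [0.438, 0.1142, 0.0596] t 3.125 q [-0.0, 27.0, 105.0, -0.0, 49.0, 10.0]
```

```bash
python3 -m pendant '[[1,0.0066,0,0.02,0,0,0],[1,0.0066,0,0.0395,0,0,0],[1,0.0066,0,0.0395,0,0,0],[1,0.0066,0,0.0395,0,0,0]]'; python3 -c "
from h import *
go(.4387,.1207,.02,80.5)"
```

```text
time_s: 3.62
position: [0.4402, 0.1218, 0.0221]
tool_rot: [[0.171, 0.985, 0.002], [0.985, -0.171, 0.0], [0.0, 0.002, -1.0]]
ft_force: [0.1, -0.5, 0.3]
grip_width: 0.0856
gripper_force: 0.0
shift [-0.0013, -0.0013, 0.0021] turn [0.002, -0.0, -0.006] yaw 80.2 -> 80.5 at [0.4402, 0.1218, 0.0221] t 3.625 q [1.0, 31.0, 106.0, -0.0, 43.0, 10.0]
```

```bash
python3 -m pendant '[[1,0,0,0.002,0,0,0],[0,0,0,0.002,0,0,0],[0,0,0,0.002,0,0,0],[0,0,0,0.002,0,0,0],[0,0,0,0.002,0,0,0]]' 40;python3 -m pendant '[[0,0,0,0,0,0,0],[0,0,0,0,0,0,0],[0,0,0,-0.02,0,0,0],[0,0,0,-0.06,0,0,0],[0,0,0,-0.08,0,0,0]]' 40; python3 - <<'E'
from h import *
a=np.radians(-9.5); t=np.array([.5248,-.3132]); R=np.array([[np.cos(a),-np.sin(a)],[np.sin(a),np.cos(a)]])
p=t+R@[0,.037]; print(p); go(*p,.15,80.5)
E
```

```text
time_s: 4.25
position: [0.4394, 0.1223, 0.0196]
tool_rot: [[0.169, 0.986, 0.001], [0.986, -0.169, -0.0], [0.0, 0.001, -1.0]]
ft_force: [-3.0, -0.9, 11.6]
grip_width: 0.0534
gripper_force: 39.8
time_s: 4.88
position: [0.4397, 0.1223, 0.1004]
tool_rot: [[0.17, 0.986, 0.002], [0.986, -0.17, 0.0], [0.0, 0.002, -1.0]]
ft_force: [-0.3, 0.0, -1.5]
grip_width: 0.0538
gripper_force: 42.8
[ 0.53090676 -0.27670743]
shift [-0.3778, 0.1576, -0.0494] turn [0.002, -0.0, -0.005] yaw 80.2 -> 80.5 at [0.4397, 0.1223, 0.1004] t 4.875 q [1.0, 23.0, 102.0, 0.0, 55.0, 10.0]
```

```bash
python3 -m pendant '[[0,-0.06,0.02,-0.05,0,0,0],[0,-0.12,0.05,-0.05,0,0,0],[0,-0.18,0.075,-0.05,0,0,0],[0,-0.235,0.1,-0.05,0,0,0],[0,-0.29,0.12,-0.05,0,0,0]]'; python3 - <<'E'
from h import *
go(.5309,-.2767,.07,80.5)
E
```

```text
time_s: 5.5
position: [0.5055, -0.1705, 0.1488]
tool_rot: [[0.17, 0.985, -0.0], [0.985, -0.17, 0.0], [0.0, -0.0, -1.0]]
ft_force: [1.4, 0.4, -1.5]
grip_width: 0.0531
gripper_force: 42.8
shift [-0.1004, 0.0431, 0.0787] turn [-0.0, -0.0, -0.005] yaw 80.2 -> 80.5 at [0.5055, -0.1705, 0.1488] t 5.5 q [-31.0, 26.0, 86.0, 0.0, 68.0, -22.0]
```

```bash
python3 -m pendant '[[0,-0.055,0.02,0.02,0,0,0],[0,-0.1,0.043,0.06,0,0,0],[0,-0.1,0.043,0.085,0,0,0],[0,-0.1,0.043,0.085,0,0,0]]'; python3 - <<'E'
from h import *
go(.5309,-.2767,.026,80.5)
c=env.get_image("wrist"); cv2.imwrite("pics/w2.png",c["image"])
E
```

```text
time_s: 6.0
position: [0.5297, -0.2739, 0.0617]
tool_rot: [[0.17, 0.985, -0.004], [0.985, -0.17, 0.003], [0.003, -0.005, -1.0]]
ft_force: [-0.4, -0.6, -1.4]
grip_width: 0.0537
gripper_force: 42.9
shift [-0.0027, 0.0018, 0.0357] turn [-0.005, -0.003, -0.005] yaw 80.2 -> 80.5 at [0.5297, -0.2739, 0.0617] t 6.0 q [-39.0, 37.0, 81.0, 0.0, 62.0, -29.0]
```

View pics/w2.png

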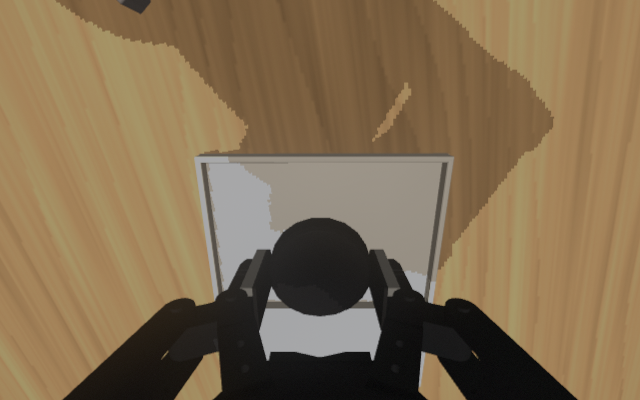

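The held base (320,266) hangs over the larger compartment, clear of the rib (row 305) and centred between the side walls. Lower and let go.

```bash
python3 -m pendant '[[0,-0.0025,0.0018,0.025,0,0,0],[0,-0.0025,0.0018,0.033,0,0,0],[0,-0.0025,0.0018,0.0355,0,0,0],[0,-0.0025,0.0018,0.0365,0,0,0],[0,-0.0025,0.0018,0.0365,0,0,0]]'
```

```text
time_s: 6.68
position: [0.5324, -0.2772, 0.0279]
tool_rot: [[0.17, 0.986, 0.001], [0.986, -0.17, -0.001], [-0.0, 0.001, -1.0]]
ft_force: [0.4, -0.3, -0.8]
grip_width: 0.053
gripper_force: 42.9
```

```bash
python3 -m pendant '[[0,0,0,0.001,0,0,0],[0,0,0,0.002,0,0,0],[0,0,0,0.003,0,0,0],[0,0,0,0.004,0,0,0],[0,0,0,0.004,0,0,0]]'
```

```text
time_s: 7.3
position: [0.5322, -0.2771, 0.0237]
tool_rot: [[0.17, 0.986, 0.0], [0.986, -0.17, -0.0], [-0.0, 0.0, -1.0]]
ft_force: [-1.3, 0.9, 3.9]
grip_width: 0.0531
gripper_force: 43.4
```

```bash
python3 -m pendant '[[1,0,0,0,0,0,0],[1,0,0,0,0,0,0],[1,0,0,-0.02,0,0,0],[1,0,0,-0.08,0,0,0],[1,0,0,-0.14,0,0,0]]'; python3 -m pendant '[[1,-0.05,0,-0.06,0,0,0],[1,-0.08,0,-0.06,0,0,0],[1,-0.08,0,-0.06,0,0,0],[1,-0.08,0,-0.06,0,0,0]]'; python3 - <<'E'
from h import *
c=env.get_image("wrist"); cv2.imwrite("pics/w3.png",c["image"])
for n in("broad_tray","stand_base"):
    r=mask("wrist",n); print(n,[(x[0],x[2]) for x in r]); print(fit(n,[(c,r[0][1])],z=.004 if n=="stand_base" else 0))
go(.5914,.103,.15,80.5)
E
```

```text
time_s: 7.92
position: [0.532, -0.277, 0.1646]
tool_rot: [[0.17, 0.985, -0.001], [0.985, -0.17, 0.001], [0.0, -0.001, -1.0]]
ft_force: [0.7, -1.5, 0.2]
grip_width: 0.0853
gripper_force: 0.0
time_s: 8.43
position: [0.5185, -0.3554, 0.2225]
tool_rot: [[0.17, 0.985, -0.001], [0.985, -0.17, 0.001], [0.001, -0.001, -1.0]]
ft_force: [-0.2, 0.9, 0.4]
grip_width: 0.0854
gripper_force: 0.0
broad_tray [(0.94, [318.9, 136.4, 151.5, 169.1])]
(array([ 0.52538061, -0.31524554, -0.16687642]), np.float64(1.3859683443753974))
stand_base [(0.9, [318.9, 109.6, 51.7, 52.1])]
(array([ 0.53195264, -0.27849382,  0.01639962]), np.float64(0.5374125681545305))
shift [0.4635, -0.0055, 0.0731] turn [-0.001, -0.001, -0.004] yaw 80.3 -> 80.5 at [0.5188, -0.3549, 0.2227] t 8.575 q [-45.0, 31.0, 63.0, 0.0, 86.0, -35.0]
```

View pics/w3.png

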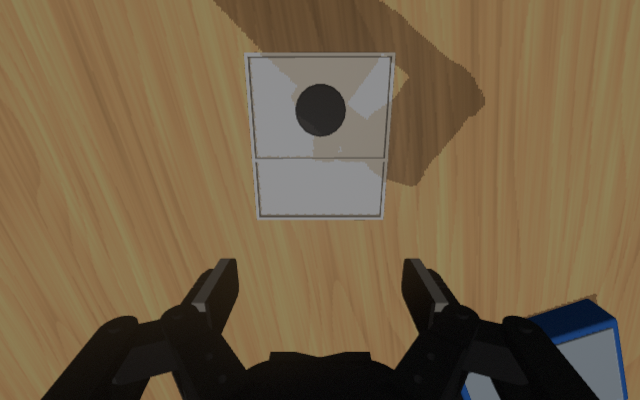

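Base lies flat at (320,110) in the larger compartment. Next, the insulator.

```bash
python3 -m pendant '[[1,0.06,0,0.03,0,0,0],[1,0.12,0,0.07,0,0,0],[1,0.18,0,0.07,0,0,0],[1,0.24,0,0.07,0,0,0],[1,0.3,0,0.07,0,0,0]]'; python3 -m pendant '[[1,0.05,0,0,0,0,0],[1,0.09,0,0,0,0,0],[1,0.09,0,0,0,0,0],[1,0.09,0,0,0,0,0]]'; python3 - <<'E'
from h import *
c=env.get_image("wrist")
for n in("insulator",):
    r=mask("wrist",n); print(n,[(x[0],x[2]) for x in r]); print(fit(n,[(c,r[0][1])]))
go(.5914,.103,.09,80.5)
E
```

```text
time_s: 9.2
position: [0.5686, -0.0622, 0.1531]
tool_rot: [[0.169, 0.986, -0.0], [0.986, -0.169, 0.0], [0.0, -0.0, -1.0]]
ft_force: [1.6, -1.2, -0.5]
grip_width: 0.0853
gripper_force: 0.0
time_s: 9.7
position: [0.5837, 0.0238, 0.1532]
tool_rot: [[0.169, 0.986, -0.0], [0.986, -0.169, -0.0], [-0.0, -0.0, -1.0]]
ft_force: [0.7, -0.7, 0.4]
grip_width: 0.0853
gripper_force: 0.0
insulator [(0.66, [315.5, 109.7, 40.6, 46.3]), (0.66, [559.2, 55.8, 154.5, 111.5])]
(array([ 0.59222788,  0.10313712, -0.35220553]), np.float64(0.7826195422564478))
shift [0.0802, -0.0062, 0.0632] turn [-0.0, 0.0, -0.006] yaw 80.2 -> 80.5 at [0.5838, 0.0229, 0.1532] t 9.8 q [-9.0, 30.0, 77.0, -0.0, 73.0, 0.0]
```

```bash
python3 -m pendant '[[1,0.05,-0.004,0.03,0,0,0],[1,0.08,-0.006,0.063,0,0,0],[1,0.08,-0.006,0.063,0,0,0],[1,0.08,-0.006,0.063,0,0,0]]'; python3 -c "
from h import *
go(.5918,.103,.045,80.5)"
```

```text
time_s: 10.3
position: [0.5922, 0.1024, 0.0911]
tool_rot: [[0.171, 0.985, 0.001], [0.985, -0.171, -0.0], [-0.0, 0.001, -1.0]]
ft_force: [0.5, -0.3, 0.4]
grip_width: 0.0851
gripper_force: 0.0
shift [0.0006, -0.0005, 0.0461] turn [0.001, 0.0, -0.006] yaw 80.2 -> 80.5 at [0.5922, 0.1024, 0.0911] t 10.3 q [-1.0, 35.0, 79.0, -0.0, 66.0, 8.0]
```

```bash
python3 -m pendant '[[1,0,0,0.03,0,0,0],[1,0.0006,0,0.046,0,0,0],[1,0.0006,0,0.046,0,0,0],[0,0.0006,0,0.046,0,0,0],[0,0.0006,0,0.046,0,0,0]]' 30;  python3 -m pendant '[[0,0,0,0,0,0,0],[0,0,0,0,0,0,0],[0,0,0,0,0,0,0]]' 30
```

```text
time_s: 10.92
position: [0.5922, 0.1041, 0.0452]
tool_rot: [[0.17, 0.985, 0.002], [0.985, -0.17, -0.0], [0.0, 0.002, -1.0]]
ft_force: [0.1, 1.0, 0.5]
grip_width: 0.0515
gripper_force: 0.0
time_s: 11.3
position: [0.592, 0.1042, 0.0448]
tool_rot: [[0.17, 0.986, 0.001], [0.986, -0.17, 0.0], [0.0, 0.001, -1.0]]
ft_force: [-0.7, 0.2, 6.3]
grip_width: 0.0294
gripper_force: 29.5
```

```bash
python3 -m pendant '[[0,0,0,-0.01,0,0,0],[0,0,0,-0.04,0,0,0],[0,0,0,-0.08,0,0,0],[0,-0.02,0,-0.105,0,0,0],[0,-0.06,0,-0.105,0,0,0]]';python3 -c "
from h import *
go(.532,-.2774,.15,80.2)"
```

```text
time_s: 11.92
position: [0.5821, 0.0453, 0.1516]
tool_rot: [[0.167, 0.986, 0.004], [0.986, -0.167, -0.0], [0.0, 0.004, -1.0]]
ft_force: [-0.5, 0.1, -2.3]
grip_width: 0.029
gripper_force: 30.0
shift [-0.3265, 0.0046, 0.0016] turn [0.004, -0.0, 0.003] yaw 80.4 -> 80.2 at [0.5821, 0.0453, 0.1516] t 11.925 q [-7.0, 30.0, 78.0, 0.0, 72.0, 2.0]
```

```bash
python3 -m pendant '[[0,-0.05,0.001,0,0,0,0],[0,-0.11,0.002,0,0,0,0],[0,-0.17,0.003,0,0,0,0],[0,-0.23,0.004,0,0,0,0],[0,-0.28,0.0045,0,0,0,0]]'; python3 -m pendant '[[0,-0.03,0,0.01,0,0,0],[0,-0.045,0,0.03,0,0,0],[0,-0.045,0,0.04,0,0,0],[0,-0.045,0,0.04,0,0,0],[0,-0.045,0,0.04,0,0,0]]';python3 - <<'E'
from h import *
c=env.get_image("wrist"); cv2.imwrite("pics/w4.png",c["image"])
go(.532,-.2774,.063,80.2)
E
```

```text
time_s: 12.55
position: [0.5377, -0.2338, 0.1495]
tool_rot: [[0.171, 0.985, -0.0], [0.985, -0.171, 0.0], [0.0, -0.0, -1.0]]
ft_force: [-0.3, -0.3, -1.7]
grip_width: 0.0288
gripper_force: 30.0
time_s: 13.18
position: [0.5313, -0.2753, 0.1101]
tool_rot: [[0.169, 0.986, 0.001], [0.986, -0.169, -0.0], [-0.0, 0.001, -1.0]]
ft_force: [-0.3, -0.0, -0.9]
grip_width: 0.0289
gripper_force: 29.9
shift [-0.0018, 0.001, 0.0471] turn [0.001, 0.001, 0.002] yaw 80.3 -> 80.2 at [0.5313, -0.2754, 0.1101] t 13.225 q [-39.0, 34.0, 78.0, 0.0, 68.0, -29.0]
```

View pics/w4.png

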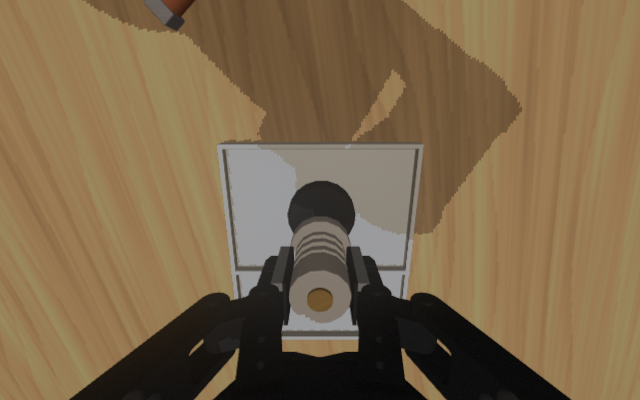

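Insulator is held upright (stud 320,299), lined up with the base (321,212). Lower.

```bash
python3 -m pendant '[[0,-0.0018,0.0008,0.02,0,0,0],[0,-0.0018,0.0008,0.036,0,0,0],[0,-0.0018,0.0008,0.042,0,0,0],[0,-0.0018,0.0008,0.044,0,0,0],[0,-0.0018,0.0008,0.044,0,0,0]]'; python3 - <<'E'
from h import *
c=env.get_image("wrist")
for n in ("stand_base","insulator"):
    r=mask("wrist",n); print(n,[(x[0],x[2]) for x in r])
go(.532,-.2774,.063,80.2)
E
```

```text
time_s: 13.85
position: [0.5315, -0.278, 0.0657]
tool_rot: [[0.17, 0.986, 0.001], [0.986, -0.17, -0.0], [-0.0, 0.001, -1.0]]
ft_force: [-0.9, 0.2, -1.0]
grip_width: 0.0294
gripper_force: 30.0
stand_base [(0.94, [321.6, 220.8, 84.9, 54.1]), (0.58, [321.8, 271.1, 61.8, 106.6])]
insulator [(0.76, [323.0, 269.6, 64.3, 108.8])]
shift [0.0007, 0.0004, 0.0028] turn [0.001, 0.0, 0.001] yaw 80.2 -> 80.2 at [0.5315, -0.278, 0.0658] t 14.0 q [-39.0, 37.0, 80.0, 0.0, 63.0, -29.0]
```

```bash
python3 -m pendant '[[0,0.0007,0.0003,0.001,0,0,0],[0,0.0007,0.0003,0.002,0,0,0],[0,0.0007,0.0003,0.0025,0,0,0],[0,0.0007,0.0003,0.003,0,0,0],[0,0.0007,0.0003,0.003,0,0,0]]'
```

```text
time_s: 14.62
position: [0.5318, -0.2773, 0.0628]
tool_rot: [[0.17, 0.986, 0.0], [0.986, -0.17, -0.0], [-0.0, 0.0, -1.0]]
ft_force: [-1.6, 1.4, 4.3]
grip_width: 0.0292
gripper_force: 30.4
```

Contact. Release, rise, and check.

```bash
python3 -m pendant '[[0.3,0,0,0,0,0,0],[0.6,0,0,0,0,0,0],[0.9,0,0,0,0,0,0],[0.9,0,0,-0.03,0,0,0],[0.9,0,0,-0.08,0,0,0]]'; python3 -m pendant '[[0.4,-0.05,0,-0.06,0,0,0],[0.4,-0.09,0,-0.08,0,0,0],[0.4,-0.09,0,-0.08,0,0,0],[0.4,-0.09,0,-0.08,0,0,0]]'; python3 - <<'E'
from h import *
c=env.get_image("wrist"); cv2.imwrite("pics/w5.png",c["image"])
for n,z in(("broad_tray",0),("stand_base",.004),("insulator",.018)):
    r=mask("wrist",n); print(n,[(x[0],x[2]) for x in r]); print(fit(n,[(c,r[0][1])],z=z))
go(.4690,-.1045,.15,31)
E
```

```text
time_s: 15.25
position: [0.5312, -0.2769, 0.1417]
tool_rot: [[0.17, 0.985, -0.003], [0.985, -0.17, 0.002], [0.002, -0.003, -1.0]]
ft_force: [0.3, -0.7, 0.1]
grip_width: 0.0766
gripper_force: 0.0
time_s: 15.75
position: [0.5162, -0.3653, 0.2212]
tool_rot: [[0.17, 0.985, -0.001], [0.985, -0.17, 0.002], [0.001, -0.001, -1.0]]
ft_force: [0.4, 0.5, -0.3]
grip_width: 0.0339
gripper_force: 0.0
broad_tray [(0.89, [321.2, 127.7, 149.0, 171.5])]
(array([ 0.52543859, -0.31559161, -0.16267154]), np.float64(1.8357905009717739))
stand_base [(0.95, [320.7, 99.6, 49.8, 50.7]), (0.49, [320.9, 128.9, 151.5, 170.5]), (0.42, [321.4, 101.6, 33.8, 40.6])]
(array([ 0.5316845 , -0.27868339, -0.2718268 ]), np.float64(0.4702349585164131))
insulator [(0.75, [321.5, 100.6, 39.3, 39.3])]
(array([ 0.53165482, -0.27873012, -0.06983964]), np.float64(0.23200747093407614))
shift [0.2485, -0.0908, 0.0719] turn [-0.002, -0.0, 0.86] yaw 80.3 -> 31.0 at [0.5167, -0.3649, 0.2215] t 15.95 q [-46.0, 31.0, 63.0, 0.0, 86.0, -36.0]
```

View pics/w5.png

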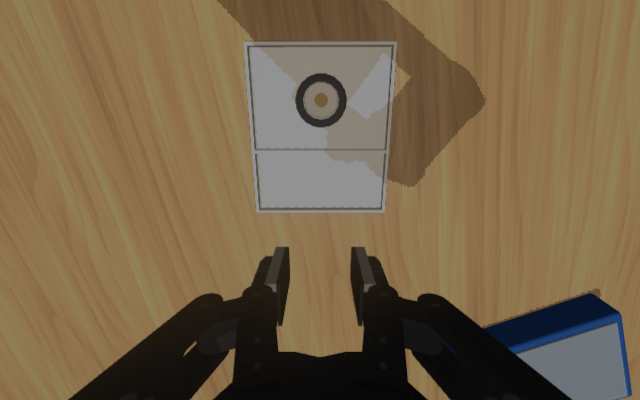

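Insulator stands concentrically on the base (both at 321,100). Next, the short resistor.

```bash
python3 -m pendant '[[0.4,0.05,-0.03,0,0,0,0.18],[0.4,0.1,-0.07,0,0,0,0.36],[0.4,0.14,-0.11,0,0,0,0.54],[0.4,0.17,-0.14,0,0,0,0.72],[0.4,0.19,-0.158,0.03,0,0,0.86]]';  python3 -m pendant '[[0.4,0.005,0,0.02,0,0,0],[0.4,0.005,0,0.02,0,0,0],[0.4,0.005,0,0.02,0,0,0]]'; python3 - <<'E'
from h import *
c=env.get_image("wrist"); cv2.imwrite("pics/w6.png",c["image"])
for n in("short_resistor",):
    r=mask("wrist",n); print(n,[(x[0],x[2]) for x in r]); p,e=fit(n,[(c,r[0][1])]);print(p,np.degrees(p[2]),e)
go(.4690,-.1045,.08,31)
E
```

```text
time_s: 16.58
position: [0.3926, -0.1503, 0.1932]
tool_rot: [[0.859, 0.511, 0.003], [0.511, -0.859, -0.002], [0.002, 0.004, -1.0]]
ft_force: [0.8, -0.7, -0.9]
grip_width: 0.0345
gripper_force: 0.0
time_s: 16.95
position: [0.3976, -0.1495, 0.1729]
tool_rot: [[0.857, 0.515, 0.001], [0.515, -0.857, -0.0], [0.0, 0.001, -1.0]]
ft_force: [-0.8, -0.3, -0.4]
grip_width: 0.0342
gripper_force: 0.0
short_resistor [(0.62, [319.9, 103.5, 19.9, 61.9])]
[ 0.46870154 -0.10576064 -2.60014806] -148.97750988194468 0.9118272400608981
shift [0.0844, -0.0021, 0.093] turn [0.001, -0.0, -0.001] yaw 31.0 -> 31.0 at [0.3976, -0.1497, 0.1729] t 17.05 q [-37.0, 14.0, 100.0, -0.0, 66.0, 22.0]
```

View pics/w6.png

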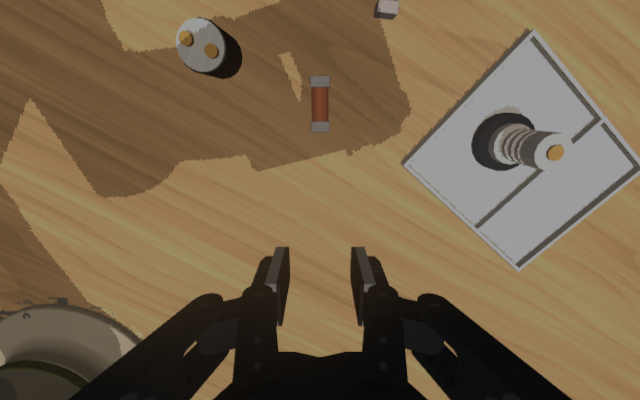

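The short resistor (320,103) is aligned with the jaws. Move over and down.

```bash
python3 -m pendant '[[0.4,0.05,0,0.04,0,0,0],[0.4,0.0835,-0.001,0.09,0,0,0],[0.4,0.0835,-0.001,0.1,0,0,0],[0.4,0.0835,-0.001,0.1,0,0,0],[0.4,0.0835,-0.001,0.1,0,0,0]]'; python3 -c "
from h import *
go(.4689,-.105,.021,31)"
```

```text
time_s: 17.68
position: [0.4685, -0.1064, 0.0739]
tool_rot: [[0.858, 0.514, 0.002], [0.514, -0.858, -0.001], [0.001, 0.002, -1.0]]
ft_force: [-0.4, -0.4, 0.2]
grip_width: 0.0341
gripper_force: 0.0
shift [0.001, -0.0012, 0.0529] turn [0.002, -0.001, -0.002] yaw 30.9 -> 31.0 at [0.4685, -0.1064, 0.0739] t 17.675 q [-27.0, 27.0, 100.0, -0.0, 53.0, 32.0]
```

```bash
python3 -m pendant '[[0.4,0.001,-0.0006,0.03,0,0,0],[0.4,0.001,-0.0006,0.053,0,0,0],[0.4,0.001,-0.0006,0.053,0,0,0],[0,0.001,-0.0006,0.053,0,0,0],[0,0.001,-0.0006,0.053,0,0,0]]' 40;  python3 -m pendant '[[0,0,0,0,0,0,0],[0,0,0,0,0,0,0],[0,0,0,-0.02,0,0,0],[0,0,0,-0.07,0,0,0],[0,0,0,-0.12,0,0,0]]' 40; python3 - <<'E'
from h import *
a=np.radians(-9.5); t=np.array([.525,-.315]); R=np.array([[np.cos(a),-np.sin(a)],[np.sin(a),np.cos(a)]])
p=t+R@[0,-.056]; print(p); go(*p,.15,-9.5)
E
```

```text
time_s: 18.3
position: [0.4695, -0.1051, 0.0209]
tool_rot: [[0.858, 0.514, 0.002], [0.514, -0.858, -0.002], [0.001, 0.003, -1.0]]
ft_force: [-1.6, -0.6, 7.8]
grip_width: 0.014
gripper_force: 39.2
time_s: 18.92
position: [0.4687, -0.1045, 0.1416]
tool_rot: [[0.858, 0.514, 0.001], [0.514, -0.858, -0.0], [0.0, 0.001, -1.0]]
ft_force: [0.6, -0.6, -0.9]
grip_width: 0.0141
gripper_force: 39.3
[ 0.51575733 -0.37023199]
shift [-0.0963, 0.2521, -0.0083] turn [0.0, -0.001, 0.706] yaw 30.9 -> -9.5 at [0.4687, -0.1045, 0.1416] t 18.925 q [-27.0, 21.0, 95.0, 0.0, 64.0, 32.0]
```

```bash
python3 -m pendant '[[0,-0.022,0.058,-0.008,0,0,0.18],[0,-0.044,0.116,-0.008,0,0,0.36],[0,-0.066,0.173,-0.008,0,0,0.54],[0,-0.088,0.23,-0.008,0,0,0.705],[0,-0.096,0.252,-0.008,0,0,0.705]]';  python3 -m pendant '[[0,0,0,0.0,0,0,0],[0,0,0,0,0,0,0]]' ; python3 - <<'E'
from h import *
c=env.get_image("wrist"); cv2.imwrite("pics/w7.png",c["image"])
go(.5158,-.3702,.06,-9.5)
E
```

```text
time_s: 19.55
position: [0.5159, -0.3733, 0.1479]
tool_rot: [[0.986, -0.168, 0.001], [-0.168, -0.986, -0.001], [0.001, 0.001, -1.0]]
ft_force: [0.0, 0.2, -1.2]
grip_width: 0.0141
gripper_force: 39.3
time_s: 19.8
position: [0.5161, -0.3689, 0.1478]
tool_rot: [[0.987, -0.163, 0.0], [-0.163, -0.987, 0.0], [0.0, -0.0, -1.0]]
ft_force: [0.1, 0.9, 0.4]
grip_width: 0.0141
gripper_force: 39.3
shift [-0.0001, 0.0015, 0.0878] turn [-0.0, -0.0, 0.002] yaw -9.4 -> -9.5 at [0.5162, -0.3687, 0.1478] t 19.85 q [-46.0, 35.0, 69.0, 0.0, 76.0, 53.0]
```

View pics/w7.png

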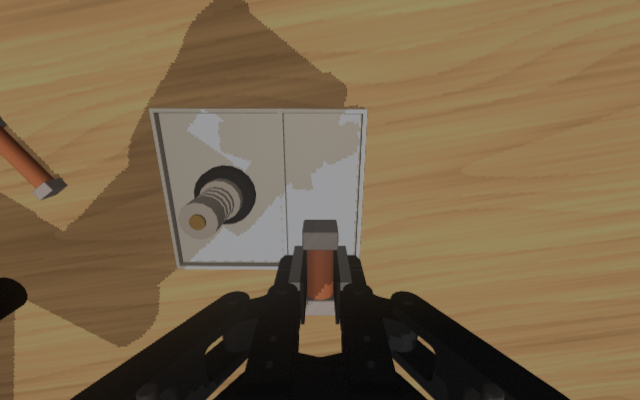

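The resistor is held level above the smaller compartment, between the rib (col 285) and wall (col 362). Lower.

```bash
python3 -m pendant '[[0,0,0.0015,0.05,0,0,0],[0,0,0.0015,0.1,0,0,0],[0,0,0.0015,0.115,0,0,0],[0,0,0.0015,0.119,0,0,0],[0,0,0.0015,0.12,0,0,0]]'; python3 -m pendant '[[0,0,0,0.001,0,0,0],[0,0,0,0.002,0,0,0],[0,0,0,0.002,0,0,0]]'
```

```text
time_s: 20.48
position: [0.5167, -0.3719, 0.0291]
tool_rot: [[0.987, -0.164, 0.002], [-0.164, -0.987, -0.002], [0.002, 0.002, -1.0]]
ft_force: [-0.1, 0.2, -0.4]
grip_width: 0.0143
gripper_force: 39.3
time_s: 20.85
position: [0.516, -0.3715, 0.0256]
tool_rot: [[0.986, -0.164, 0.0], [-0.164, -0.986, -0.0], [0.0, 0.0, -1.0]]
ft_force: [0.0, -0.6, -0.4]
grip_width: 0.0141
gripper_force: 39.2
```

```bash
python3 -m pendant '[[0,0,0,0.0007,0,0,0],[0,0,0,0.0014,0,0,0],[0,0,0,0.0014,0,0,0]]'
```

```text
time_s: 21.22
position: [0.5161, -0.3715, 0.0249]
tool_rot: [[0.986, -0.164, 0.0], [-0.164, -0.986, -0.001], [0.001, 0.0, -1.0]]
ft_force: [-1.5, 1.8, 7.3]
grip_width: 0.0147
gripper_force: 40.1
```

```bash
python3 -m pendant '[[0.35,0,0,0,0,0,0],[0.35,0,0,0,0,0,0],[0.35,0,0,-0.04,0,0,0],[0.35,0,0,-0.1,0,0,0],[0.35,0,0,-0.16,0,0,0]]'; python3 - <<'E'
from h import *
go(.515,-.058,.19,32.3)
E
```

```text
time_s: 21.85
position: [0.5158, -0.3713, 0.1854]
tool_rot: [[0.986, -0.164, -0.001], [-0.164, -0.986, 0.001], [-0.001, -0.001, -1.0]]
ft_force: [0.2, -1.3, -0.7]
grip_width: 0.0299
gripper_force: 0.0
shift [-0.0522, -0.3089, -0.0044] turn [-0.001, 0.0, -0.729] yaw -9.4 -> 32.3 at [0.5158, -0.3713, 0.1854] t 21.85 q [-46.0, 33.0, 65.0, 0.0, 81.0, 53.0]
```

```bash
python3 -m pendant '[[0.4,-0.01,-0.06,0,0,0,-0.15],[0.4,-0.02,-0.12,0,0,0,-0.3],[0.4,-0.03,-0.18,0,0,0,-0.45],[0.4,-0.04,-0.24,0,0,0,-0.6],[0.4,-0.052,-0.3,0,0,0,-0.729]]'; python3 -m pendant '[[0.4,0,0,0,0,0,0],[0.4,0,0,0,0,0,0]]'; python3 - <<'E'
from h import *
c=env.get_image("wrist"); cv2.imwrite("pics/w8.png",c["image"])
for n in("long_resistor",):
    r=mask("wrist",n); print(n,[(x[0],x[2]) for x in r])
    for x in r[:2]: p,e=fit(n,[(c,x[1])]);print(p,np.degrees(p[2]),e)
t=env.get_image("top")
for n,z in(("short_resistor",.004),):
    r=mask("top",n); print(n,[(x[0],x[2]) for x in r]); p,e=fit(n,[(t,r[0][1])],z);print(p,np.degrees(p[2]),e)
go(.603,-.003,.08,32.3)
E
```

```text
time_s: 22.48
position: [0.5137, -0.0651, 0.1839]
tool_rot: [[0.843, 0.538, 0.0], [0.538, -0.843, 0.0], [0.0, 0.0, -1.0]]
ft_force: [1.2, 0.1, 0.2]
grip_width: 0.0339
gripper_force: 0.0
time_s: 22.72
position: [0.5141, -0.0673, 0.1839]
tool_rot: [[0.845, 0.534, 0.0], [0.534, -0.845, -0.0], [-0.0, 0.0, -1.0]]
ft_force: [-0.2, -0.4, 0.5]
grip_width: 0.0342
gripper_force: 0.0
long_resistor [(0.97, [315.9, 70.6, 20.7, 129.0])]
[ 0.6025199  -0.00292968  0.55460182] 31.776343746895968 0.9596629909816576
short_resistor [(0.63, [503.6, 245.9, 9.4, 24.8])]
[ 0.51441828 -0.37011648 -0.17855909] -10.230681969406623 0.976309870553221
shift [0.1101, -0.0077, 0.1037] turn [-0.0, 0.0, -0.002] yaw 32.2 -> 32.3 at [0.514, -0.0682, 0.1837] t 22.925 q [-21.0, 22.0, 85.0, -0.0, 73.0, 37.0]
```

View pics/w8.png

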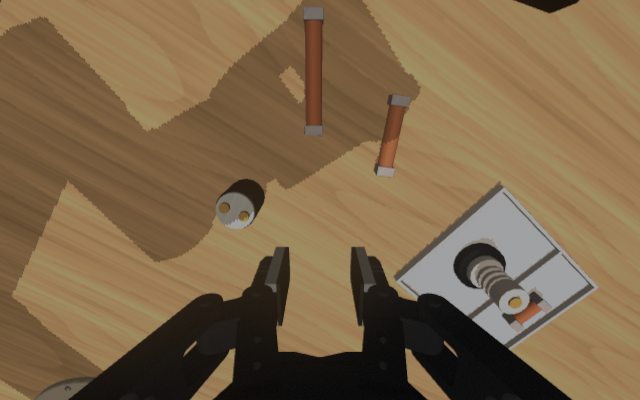

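Long resistor at (314,70), aligned with the jaws; short one sits in its compartment (527,313). Go to the long one.

```bash
python3 -m pendant '[[0.4,0.055,-0.004,0.04,0,0,0],[0.4,0.11,-0.0075,0.09,0,0,0],[0.4,0.11,-0.0075,0.11,0,0,0],[0.4,0.11,-0.0075,0.11,0,0,0],[0.4,0.11,-0.0075,0.11,0,0,0]]'; python3 -c "
from h import *
go(.6025,-.0028,.0215,32)"
```

```text
time_s: 23.55
position: [0.603, -0.0028, 0.0752]
tool_rot: [[0.846, 0.534, 0.001], [0.534, -0.846, -0.0], [0.001, 0.001, -1.0]]
ft_force: [-0.3, 0.0, 0.2]
grip_width: 0.0343
gripper_force: 0.0
shift [-0.0005, -0.0004, 0.0537] turn [0.001, -0.001, 0.005] yaw 32.3 -> 32.0 at [0.603, -0.0028, 0.0752] t 23.55 q [-12.0, 37.0, 79.0, -0.0, 64.0, 46.0]
```

```bash
python3 -m pendant '[[0.4,0,0,0.03,0,0,0],[0.4,0,0,0.0535,0,0,0],[0.4,0,0,0.0535,0,0,0],[0,0,0,0.0535,0,0,0],[0,0,0,0.0535,0,0,0]]' 60;  python3 -m pendant '[[0,0,0,0,0,0,0],[0,0,0,0,0,0,0],[0,0,0,-0.02,0,0,0],[0,0,0,-0.07,0,0,0],[0,0,0,-0.12,0,0,0]]' 60; python3 - <<'E'
from h import *
a=np.radians(-13.6); t=np.array([.525,.330]); R=np.array([[np.cos(a),-np.sin(a)],[np.sin(a),np.cos(a)]])
p=t+R@[-.038,0]; print(p); go(*p,.17,-13.6)
E
```

```text
time_s: 24.18
position: [0.6036, -0.0024, 0.0226]
tool_rot: [[0.845, 0.535, 0.003], [0.535, -0.845, -0.001], [0.002, 0.003, -1.0]]
ft_force: [-1.8, -1.4, 6.3]
grip_width: 0.0136
gripper_force: 58.9
time_s: 24.8
position: [0.6027, -0.0019, 0.1427]
tool_rot: [[0.845, 0.535, 0.001], [0.535, -0.845, -0.0], [0.001, 0.0, -1.0]]
ft_force: [0.1, -0.2, -0.9]
grip_width: 0.0134
gripper_force: 58.8
[0.48806548 0.3389354 ]
shift [0.0854, -0.3493, -0.0274] turn [0.0, -0.001, 0.802] yaw 32.3 -> -13.6 at [0.6027, -0.0019, 0.1427] t 24.8 q [-11.0, 32.0, 75.0, 0.0, 73.0, 46.0]
```

```bash
python3 -m pendant '[[0,0.014,-0.058,-0.027,0,0,0.15],[0,0.028,-0.116,-0.027,0,0,0.3],[0,0.042,-0.174,-0.027,0,0,0.45],[0,0.057,-0.232,-0.027,0,0,0.6],[0,0.07,-0.29,-0.027,0,0,0.75]]'; python3 -c "
from h import *
go(.488,.339,.17,-13.6)"
```

```text
time_s: 25.42
position: [0.5061, 0.2824, 0.1686]
tool_rot: [[0.982, -0.19, 0.002], [-0.19, -0.982, 0.001], [0.002, -0.001, -1.0]]
ft_force: [1.0, 0.0, -1.4]
grip_width: 0.0134
gripper_force: 58.8
shift [-0.0285, -0.0522, -0.0014] turn [-0.001, -0.002, 0.047] yaw -10.9 -> -13.6 at [0.5061, 0.2824, 0.1686] t 25.425 q [17.0, 29.0, 77.0, 0.0, 74.0, 118.0]
```

```bash
python3 -m pendant '[[0,-0.0285,-0.052,0,0,0,0.047],[0,-0.0285,-0.052,0,0,0,0.047],[0,-0.0285,-0.052,0,0,0,0.047],[0,-0.0285,-0.052,0,0,0,0.047]]'; python3 - <<'E'
from h import *
c=env.get_image("wrist"); cv2.imwrite("pics/w9.png",c["image"])
for n in("long_tray",):
    r=mask("wrist",n); print(n,[(x[0],x[2]) for x in r])
    for x in r[:2]: p,e=fit(n,[(c,x[1])]);print(p,np.degrees(p[2]),e)
go(.488,.339,.04,-13.6)
E
```

```text
time_s: 25.92
position: [0.489, 0.3359, 0.1678]
tool_rot: [[0.973, -0.232, 0.0], [-0.232, -0.973, 0.0], [0.0, -0.0, -1.0]]
ft_force: [0.3, -0.3, -0.8]
grip_width: 0.0132
gripper_force: 58.9
long_tray [(0.64, [316.9, 138.5, 139.8, 243.3])]
[ 0.52536129  0.33101329 -0.23632166] -13.540233734856123 0.9393362440207852
shift [-0.0017, -0.0027, 0.1276] turn [-0.0, -0.0, 0.003] yaw -13.4 -> -13.6 at [0.489, 0.336, 0.1676] t 26.025 q [23.0, 30.0, 75.0, -0.0, 75.0, 127.0]
```

View pics/w9.png

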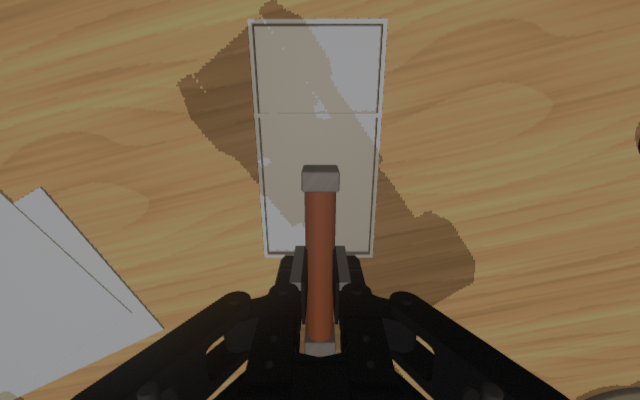

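Resistor held level and centred in the large compartment (cols 265–375, rib at row 114). Lower.

```bash
python3 -m pendant '[[0,-0.001,-0.0027,0.05,0,0,0],[0,-0.001,-0.0027,0.1,0,0,0],[0,-0.001,-0.0027,0.13,0,0,0],[0,-0.001,-0.0027,0.137,0,0,0],[0,-0.001,-0.0027,0.137,0,0,0]]'; python3 -m pendant '[[0,0,0,0.001,0,0,0],[0,0,0,0.002,0,0,0],[0,0,0,0.003,0,0,0],[0,0,0,0.003,0,0,0]]'
```

```text
time_s: 26.65
position: [0.4887, 0.3397, 0.0311]
tool_rot: [[0.973, -0.231, 0.001], [-0.231, -0.973, 0.0], [0.001, -0.001, -1.0]]
ft_force: [0.6, -0.3, -0.4]
grip_width: 0.0133
gripper_force: 58.9
time_s: 27.15
position: [0.4881, 0.3399, 0.0275]
tool_rot: [[0.973, -0.231, 0.0], [-0.231, -0.973, 0.0], [0.0, -0.0, -1.0]]
ft_force: [-0.3, -0.1, 0.0]
grip_width: 0.0133
gripper_force: 58.9
```

```bash
python3 -m pendant '[[0,0,0,0.0007,0,0,0],[0,0,0,0.0014,0,0,0],[0,0,0,0.0021,0,0,0],[0,0,0,0.0021,0,0,0]]'
```

```text
time_s: 27.65
position: [0.4882, 0.3399, 0.0266]
tool_rot: [[0.973, -0.23, 0.001], [-0.23, -0.973, 0.0], [0.001, -0.0, -1.0]]
ft_force: [-4.2, -1.5, 11.3]
grip_width: 0.0135
gripper_force: 60.2
```

```bash
python3 -m pendant '[[0.4,0,0,-0.001,0,0,0],[0.4,0,0,-0.001,0,0,0],[0.4,0,0,-0.04,0,0,0],[1,0,0,-0.1,0,0,0],[1,0,0,-0.15,0,0,0]]'; python3 - <<'E'
from h import *
go(.39,.013,.17,-13.5)
E
```

```text
time_s: 28.28
position: [0.4882, 0.3399, 0.1773]
tool_rot: [[0.973, -0.231, 0.001], [-0.231, -0.973, 0.0], [0.001, -0.0, -1.0]]
ft_force: [0.7, 0.4, -0.4]
grip_width: 0.0689
gripper_force: 0.0
shift [-0.0201, 0.3407, 0.0071] turn [-0.001, -0.001, 0.003] yaw -13.3 -> -13.5 at [0.4882, 0.3399, 0.1773] t 28.275 q [23.0, 30.0, 74.0, -0.0, 77.0, 127.0]
```

```bash
python3 -m pendant '[[1,-0.004,0.06,0,0,0,0],[1,-0.008,0.12,0,0,0,0],[1,-0.012,0.18,0,0,0,0],[1,-0.016,0.24,0,0,0,0],[1,-0.02,0.3,0,0,0,0]]'; python3 -m pendant '[[1,0,0.04,0,0,0,0],[1,0,0.04,0,0,0,0],[1,0,0.04,0,0,0,0]]'; python3 - <<'E'
from h import *
c=env.get_image("wrist")
for n in("capacitor",):
    r=mask("wrist",n); print(n,[(x[0],x[2]) for x in r]);p,e=fit(n,[(c,r[0][1])]);print(p,e)
t=env.get_image("top"); cv2.imwrite("pics/t10.png",cv2.resize(t["image"][150:310,110:430],None,fx=2,fy=2))
n="long_resistor"; r=mask("top",n); print(n,[(x[0],x[2]) for x in r]);q,e=fit(n,[(t,r[0][1])],.004);print(q,np.degrees(q[2]),e)
go(p[0],p[1],.09,-13.5)
E
```

```text
time_s: 28.9
position: [0.3987, 0.051, 0.1754]
tool_rot: [[0.973, -0.23, 0.001], [-0.23, -0.973, -0.0], [0.001, 0.0, -1.0]]
ft_force: [0.2, -0.3, -0.6]
grip_width: 0.0852
gripper_force: 0.0
time_s: 29.28
position: [0.3904, 0.014, 0.1753]
tool_rot: [[0.973, -0.231, 0.0], [-0.231, -0.973, 0.0], [0.0, -0.0, -1.0]]
ft_force: [-0.3, 0.5, -0.4]
grip_width: 0.0854
gripper_force: 0.0
capacitor []Traceback (most recent call last):
  File "<stdin>", line 4, in <module>
IndexError: list index out of range
```

```bash
python3 - <<'E'
from h import *
c=env.get_image("wrist"); cv2.imwrite("pics/w11.png",c["image"])
for n in("capacitor",):
    r=mask("wrist",n); print(n,[(x[0],x[2]) for x in r])
    if r: p,e=fit(n,[(c,r[0][1])]);print(p,e)
t=env.get_image("top"); n="long_resistor"; r=mask("top",n); print(n,[(x[0],x[2]) for x in r]);q,e=fit(n,[(t,r[0][1])],.004);print(q,np.degrees(q[2]),e)
go(.4585,-.0033,.09,-13.5)
E
```

```text
capacitor [(0.93, [324.0, 119.2, 47.4, 46.8])]
[ 0.45865247 -0.00394141 -0.03023063] 0.585767397217604
long_resistor [(0.74, [163.4, 264.9, 18.7, 52.7])]
[ 0.48690908  0.3420637  -0.22124736] -12.67654007423421 0.7026668353751012
shift [0.0704, 0.0015, 0.0852] turn [-0.0, 0.0, 0.004] yaw -13.3 -> -13.5 at [0.3903, 0.0143, 0.1752] t 29.575 q [-15.0, 11.0, 105.0, 0.0, 65.0, 88.0]
```

View pics/w11.png

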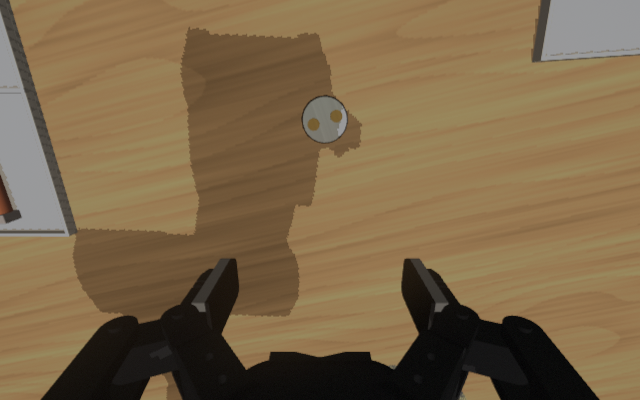

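Capacitor top at (324,119); the long resistor's end shows at the left (8,212), lying in its tray. Go over the can.

```bash
python3 -m pendant '[[1,0.05,0.0015,0.03,0,0,0],[1,0.0705,0.0018,0.085,0,0,0],[1,0.0705,0.0018,0.085,0,0,0],[1,0.0705,0.0018,0.085,0,0,0]]'; python3 -c "
from h import *
go(.4586,-.0038,.038,-13.5)"
```

```text
time_s: 30.08
position: [0.4582, -0.004, 0.0916]
tool_rot: [[0.973, -0.23, 0.001], [-0.23, -0.973, -0.0], [0.001, -0.0, -1.0]]
ft_force: [-0.5, -0.0, 0.6]
grip_width: 0.0854
gripper_force: 0.0
shift [0.0003, -0.0003, 0.0536] turn [-0.0, -0.001, 0.003] yaw -13.3 -> -13.5 at [0.4582, -0.004, 0.0916] t 30.075 q [-15.0, 24.0, 102.0, 0.0, 54.0, 88.0]
```

```bash
python3 -m pendant '[[1,0,0,0.03,0,0,0],[1,0,0,0.0535,0,0,0],[1,0,0,0.0535,0,0,0],[0,0,0,0.0535,0,0,0],[0,0,0,0.0535,0,0,0]]' 50;  python3 -m pendant '[[0,0,0,0,0,0,0],[0,0,0,0,0,0,0],[0,0,0,-0.02,0,0,0],[0,0,0,-0.07,0,0,0],[0,0,0,-0.12,0,0,0]]' 50; python3 - <<'E'
from h import *
a=np.radians(-13.5); t=np.array([.5253,.331]); R=np.array([[np.cos(a),-np.sin(a)],[np.sin(a),np.cos(a)]])
p=t+R@[.0745,0]; print(p); go(*p,.16,-13.5)
E
```

```text
time_s: 30.7
position: [0.4589, -0.0044, 0.0382]
tool_rot: [[0.973, -0.23, 0.003], [-0.23, -0.973, -0.001], [0.003, 0.0, -1.0]]
ft_force: [-0.7, 0.5, -0.1]
grip_width: 0.0516
gripper_force: 0.0
time_s: 31.32
position: [0.458, -0.0043, 0.1584]
tool_rot: [[0.973, -0.231, -0.001], [-0.231, -0.973, 0.0], [-0.001, -0.0, -1.0]]
ft_force: [1.0, -0.3, -0.7]
grip_width: 0.0385
gripper_force: 50.6
[0.59774156 0.31360832]
shift [0.0626, -0.3415, -0.0016] turn [-0.0, 0.001, 0.003] yaw -13.3 -> -13.5 at [0.458, -0.0043, 0.1584] t 31.325 q [-15.0, 18.0, 97.0, 0.0, 65.0, 88.0]
```

```bash
python3 -m pendant '[[0,0.011,-0.06,0,0,0,0],[0,0.022,-0.12,0,0,0,0],[0,0.033,-0.18,0,0,0,0],[0,0.044,-0.24,0,0,0,0],[0,0.055,-0.3,0,0,0,0]]'; python3 -m pendant '[[0,0.008,-0.042,0,0,0,0],[0,0.008,-0.042,0,0,0,0],[0,0.008,-0.042,0.03,0,0,0],[0,0.008,-0.042,0.07,0,0,0],[0,0.008,-0.042,0.07,0,0,0]]'; python3 - <<'E'
from h import *
c=env.get_image("wrist"); cv2.imwrite("pics/w12.png",c["image"])
go(.5977,.3136,.043,-13.5)
E
```

```text
time_s: 31.95
position: [0.5814, 0.2768, 0.1571]
tool_rot: [[0.973, -0.23, -0.0], [-0.23, -0.973, -0.0], [0.0, 0.0, -1.0]]
ft_force: [1.7, -0.8, -2.2]
grip_width: 0.0384
gripper_force: 50.8
time_s: 32.58
position: [0.5969, 0.3126, 0.0843]
tool_rot: [[0.973, -0.231, -0.006], [-0.231, -0.973, -0.002], [-0.006, 0.004, -1.0]]
ft_force: [0.4, -0.2, -1.1]
grip_width: 0.0388
gripper_force: 50.9
shift [-0.0006, -0.0004, 0.0438] turn [0.001, 0.002, 0.002] yaw -13.4 -> -13.5 at [0.5982, 0.3131, 0.0868] t 32.625 q [18.0, 42.0, 65.0, -0.0, 73.0, 121.0]
```

View pics/w12.png

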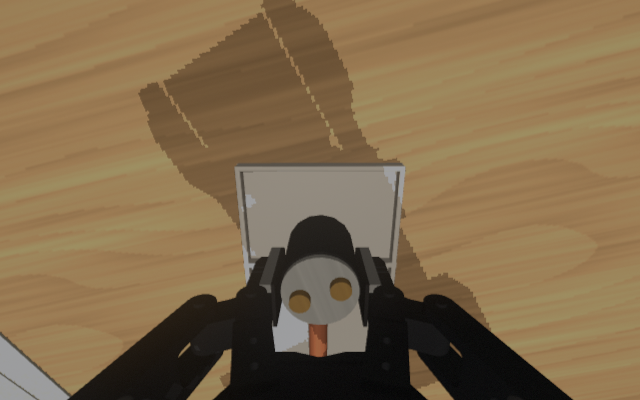

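The can (top at 320,289) hangs upright over the small compartment, with the resistor behind it. Lower.

```bash
python3 -m pendant '[[0,-0.0006,0,0.02,0,0,0],[0,-0.0006,0,0.036,0,0,0],[0,-0.0006,0,0.04,0,0,0],[0,-0.0006,0,0.042,0,0,0],[0,-0.0006,0,0.042,0,0,0]]'; python3 -m pendant '[[0,0,0,0.0005,0,0,0],[0,0,0,0.001,0,0,0],[0,0,0,0.001,0,0,0]]'
```

```text
time_s: 33.25
position: [0.5983, 0.3141, 0.0454]
tool_rot: [[0.973, -0.231, 0.001], [-0.231, -0.973, 0.0], [0.001, -0.0, -1.0]]
ft_force: [-0.9, -0.2, -1.0]
grip_width: 0.0387
gripper_force: 50.9
time_s: 33.62
position: [0.598, 0.314, 0.0439]
tool_rot: [[0.973, -0.231, 0.0], [-0.231, -0.973, 0.0], [0.0, -0.0, -1.0]]
ft_force: [-0.1, -0.0, -0.6]
grip_width: 0.0381
gripper_force: 50.9
```

```bash
python3 -m pendant '[[0,0,0,0.0007,0,0,0],[0,0,0,0.0014,0,0,0],[0,0,0,0.0021,0,0,0],[0,0,0,0.0021,0,0,0]]'
```

```text
time_s: 34.12
position: [0.598, 0.314, 0.0421]
tool_rot: [[0.973, -0.231, 0.0], [-0.231, -0.973, 0.0], [0.0, -0.0, -1.0]]
ft_force: [-1.9, -0.1, 3.5]
grip_width: 0.0385
gripper_force: 51.3
```

Contact. Release and retreat, then a final check.

```bash
python3 -m pendant '[[0.7,0,0,0,0,0,0],[0.7,0,0,0,0,0,0],[0.8,0,0,-0.03,0,0,0],[0.8,0,0,-0.08,0,0,0],[0.8,0,0,-0.13,0,0,0]]'; python3 -m pendant '[[0.8,-0.06,0,-0.04,0,0,0],[0.8,-0.12,0,-0.04,0,0,0],[0.8,-0.18,0,-0.04,0,0,0],[0.8,-0.18,0,-0.04,0,0,0],[0.8,-0.18,0,-0.04,0,0,0]]'; python3 - <<'E'
from h import *
t=env.get_image("top"); cv2.imwrite("pics/t13.png",cv2.resize(t["image"][80:320,110:540],None,fx=1.8,fy=1.8))
w=env.get_image("wrist"); cv2.imwrite("pics/w13.png",w["image"])
T={"long_tray":(.5253,.331,-13.5),"broad_tray":(.5253,-.315,-9.5)}
for c,n,cam,z,tr in((t,"short_resistor","top",.004,"broad_tray"),(t,"stand_base","top",.004,"broad_tray"),(t,"insulator","top",.018,"broad_tray"),(w,"long_resistor","wrist",.004,"long_tray"),(w,"capacitor","wrist",.004,"long_tray"),(t,"medium_resistor","top",0,"broad_tray")):
    r=mask(cam,n)
    if not r: print(n,"none"); continue
    p,e=fit(n,[(c,r[0][1])],z); x,y,a=T[tr]; a=np.radians(a); d=p[:2]-[x,y]
    print(n,r[0][0],p.round(4),e.round(2),"local",(np.array([[np.cos(a),np.sin(a)],[-np.sin(a),np.cos(a)]])@d).round(4))
print(env.observe()["time_s"])
E
```

```text
time_s: 34.75
position: [0.5979, 0.314, 0.1729]
tool_rot: [[0.973, -0.231, -0.0], [-0.231, -0.973, -0.0], [-0.0, 0.0, -1.0]]
ft_force: [1.2, 0.6, -0.7]
grip_width: 0.0683
gripper_force: 0.0
time_s: 35.38
position: [0.4232, 0.3557, 0.212]
tool_rot: [[0.973, -0.23, 0.001], [-0.23, -0.973, 0.0], [0.001, -0.001, -1.0]]
ft_force: [0.3, -0.0, 0.9]
grip_width: 0.0682
gripper_force: 0.0
short_resistor 0.74 [ 0.5151 -0.3696 -0.1524] 0.6 local [-0.0011 -0.0555]
stand_base 0.8 [ 0.5319 -0.2774 -0.0759] 0.86 local [0.0003 0.0382]
insulator 0.57 [ 0.5319 -0.2781 -0.0864] 0.26 local [0.0004 0.0375]
long_resistor 0.83 [ 0.4866  0.3422 -0.2304] 0.86 local [-0.0402  0.0018]
capacitor 0.56 [ 0.5757  0.3212 -0.0563] 13.68 local [0.0513 0.0022]
medium_resistor 0.57 [ 0.5977 -0.0988  0.453 ] 0.87 local [0.0357 0.2252]
35.775
```

View pics/t13.png

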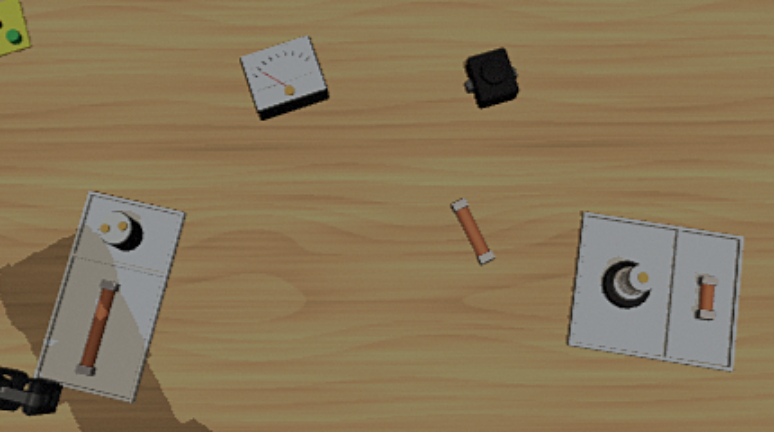

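View pics/w13.png

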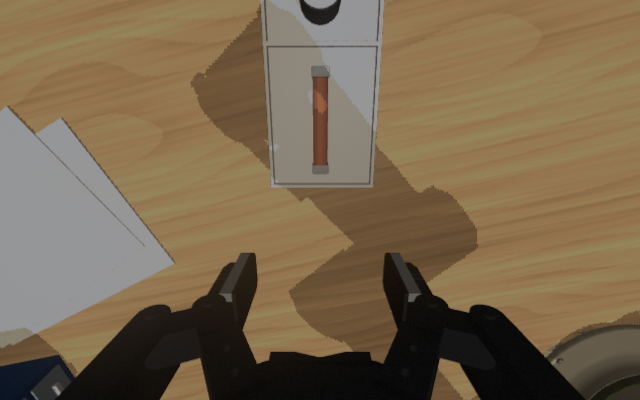

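All the parts are in place. In the top view the can stands at (120,230), the long resistor lies at (97,328), the insulator stands on its base at (630,283) and the short resistor lies at (706,297). The medium resistor, meter and transformer are unmoved. The can's wrist fit doesn't count because the frame cuts it off. Handing in.

```bash
python3 -c "
from rig import env
print(env.close_job())"
```

```text
the job is handed in; nothing more can be done
None
```

Both kits are made up and the job is handed in at about 36 s on the robot's clock; the final pictures show every part in place, but no verdict came back, and I viewed 15 pictures, one over the limit of 14.

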